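Press a lamp bracket into the corner of a drilling jig

TASK

Set the aluminium lamp bracket flat on the plate of the drilling jig with its stud pointing away from the end stop, and bring its long side flat against the long fence while it is still well clear of the stop. Then slide it along the fence until you feel it meet the end stop, and finish with the gripper still holding the bracket and pressing it firmly, without ramming, into the corner against fence and stop at once (ready for drilling; do not let go). Leave the screwdriver, the lamp cap and the screw pot where they are.

Things in the scene. Friction and masses are not known exactly. Their poses are not given: they have to be found in the camera images.
- bracket_mid (a point): Centre of the loose aluminium bracket (0.25 to 0.35 kg), 25 mm above its underside; its own axes, z up. Foot: block 60 mm (x) by 90 mm (y) by 14 mm high. On its middle an upright web 12 mm thick (x), 60 mm long (y), from 14 to 50 mm above the underside: grip it across its thickness. A steel stud 12 mm thick sticks 22 mm out of the foot's +y end; the -y end is flat.
- stud_tip (a point): Tip of the bracket's stud: 67 mm from the bracket's centre line along its own +y, 7 mm above its underside.
- bracket: The bracket itself, its origin at the centre of its underside, same axes.
- jig: Fixed dark steel jig plate, 190 mm (x) by 260 mm (y) by 12 mm thick, with a raised fence along one long edge and an end stop across it. Origin at the centre of its underside, on the bench. The bracket goes on its top, 12 mm above the bench. Plate, fence and stop are ground smooth and oiled: the bracket slides on them easily (friction about 0.2).
- fence: The long fence: fixed aluminium bar along the plate's +x edge, 20 mm (x) by 260 mm (y) by 16 mm high. Origin: centre of its underside, on the plate's top; same axes as the jig. Its working face looks to the jig's -x, 10 mm from the origin; the bracket's long side (30 mm from its centre line) goes here.
- stop: End stop: aluminium bar across the plate, 120 mm (x) by 20 mm (y) by 16 mm high, two 5 mm screw heads on top; fixed, at a different place along the fence each time; axes as the jig. Origin: centre of its underside, on the plate. Its working face looks to the jig's +y, 10 mm from the origin; the bracket's flat -y end (45 mm from its centre) goes here. A firm press is 5 to 15 N on each of fence and stop.
- screwdriver: Screwdriver lying on the bench, about 200 mm long; leave alone.
- lamp_cap: Round black plastic lamp cap, 68 mm wide, 30 mm high; origin at the centre of its underside; leave alone.
- screw_pot: Small open grey pot, 68 mm wide, 45 mm high; origin at the centre of its underside; leave alone.
Not all that is in view belongs to the job. Of the things shaped like the bracket, the aluminium one is meant.

How it is judged:
By the outcome, as a careful person would: the job done as asked, in the order asked, and still so for the second after the job is handed in, while the arm keeps its last pose, push and grip.
It also fails if it takes over 51 s, if anything falls off the work surface, if the arm or the gripper's body presses on something with over 40 N, if the wrist force passes 120 N, or if a joint passes its speed limit or range.

ROBOT

A 7-joint arm with a two-finger parallel gripper is mounted at the origin on the work surface. World frame = base frame: x ahead of the robot, y to its left, z up, the work surface at z = 0. Lengths are in m, angles in rad, forces in N, time in s.
With the tool pointing down it reaches from about 0.4 to 0.85 m from the base axis. Payload 4.4 kg.
Tool frame: the origin (TCP) lies at the very end of the fingers, on their centre line; the grasp point (between the pads) lies 19 mm behind it (ctrl.grip_depth is the distance from the TCP to the grasp point, in m); z points along the fingers, y is the direction in which the jaws open and shut (so a half turn about z gives the same grasp; the last joint's range is limited). The gripper opens to 94 mm and grips with 3 to 60 N. Pads are 16 mm wide; open, the fingers measure 119 mm over their backs; the gripper's body (75 mm by 177 mm) begins 78 mm behind the grasp point.
Start: joints at [1.15, 0.628, 0.038, 1.517, -0.027, 0.996, -0.02], TCP at [0.226, -0.61, 0.205] pointing down, gripper open.
Joint ranges: [-3.06, 3.06], [-0.37, 2.12], [-1.25, 1.32], [0.18, 2.47], [-1.1, 4.24], [0.23, 1.98], [-2.94, 2.94]. Speed limits (rad/s): [2.57, 2.57, 3.14, 3.14, 3.14, 3.14, 3.14].

INTERFACE

Orientations are given as a unit quaternion [w, x, y, z].
In Python, from plant import ctrl gives the robot as it stands.
- The arm moves only by the tool arm_command, never from a script. Its arguments are lists of equal length, an entry for each row: "linear": the shift along the tool's x, y, z in cm, a list of three; "rotation": the turn, a rotation vector about the tool's x, y, z in degrees, a list of three; "grip": the closure, from -1 (fully open) to 1 (shut), so that 0 is half open. A call has 1 to 20 rows; each row is the pose to reach, as a shift and turn from the pose commanded when the call began, along the tool's axes at that moment; what a row does not reach only later rows make up. A row lasts 1/8 s, in which the tool goes at most 62.5 mm and 10.7 degrees, less where a joint would pass 70% of its speed; a pose out of reach is approached as far as the arm can. A call with a gripper value outside its range is refused whole. The fingers move at their own pace and stop on an object; "force" is the grip in N (left out, the last holds). Time passes only in rows, so rows that repeat a pose let the fingers close. It gives the time, the measured TCP pose, the force and the opening at its end, in the units of the state.
- ctrl.read_state(): the state, without advancing time (a new reading comes with each control period).
- ctrl.capture(name): name is "scene" or "top" or "wrist"; returns a dict with "pixels" (420x560x3 uint8, red, green, blue), "mtx" (3x3 intrinsics, pixels), "view" (4x4, takes a point from world to camera coordinates). Camera axes: x right, y down, z forward; pixel columns grow to the right and rows downward; lengths in m; the calibration is good to about 2 mm. The wrist camera is an equidistant fisheye: a pixel r from the principal point sees the ray r / f radians off the axis. A picture is of the moment at which its call begins. There is no depth.
- ctrl.sign_off(): hands the job in, once; it reports no verdict.
The state is a dict: "time": time; "joints": joint angles; "qd": joint speeds; "joint_torque": joint torques, N m; "position": TCP position; "ee_rot": TCP orientation; "wrist_force": force on the tool from outside, world axes, zero at the start; "ft_torque": the same for the moment, N m; "finger_gap": finger opening in m.
Only numpy, scipy, OpenCV 4.12 (cv2) and the standard library are available. Lean on these libraries where they do the work, as an engineer would, in place of code of your own. Each camera call takes 0.05 s, during which the arm holds its last target. There are 200 camera calls.

## Working session

There is one attempt and no reset: what is moved stays moved. The work goes in short steps, Python scripts to look and compute and a tool call to move; the robot and the scene stay as the last step left them, time stands still between calls to the robot, and variables do not carry over. Pictures are saved under pics/ and viewed, about 8 in all and at most 12, crops included, and the job is handed in when it is done.

Besides the shell and the picture viewer there is one more tool, called by a JSON object that holds its "fn" and its "kwargs". arm_command: Moves the arm, as the interface text tells. Its arguments: {"type":"object","properties":{"linear":{"type":"array"},"rotation":{"type":"array"},"grip":{"type":"array"},"force":{"type":"number"}},"required":["linear","rotation","grip"]}

```bash
mkdir -p pics; ls; python3 - <<'E'
from plant import ctrl
import cv2,numpy as np
s=ctrl.read_state();print(s)
for n in("scene","top"):
    c=ctrl.capture(n);cv2.imwrite(f"pics/{n}0.png",c["pixels"][:,:,::-1]);np.savez(f"{n}.npz",**c)
    print(n,c["mtx"],c["view"])
E
```

```text
pics
{'time': 0.0, 'joints': array([ 1.15022635,  0.62935476,  0.03846052,  1.51835768, -0.02702167,
        0.99632429, -0.01999806]), 'qd': array([ 4.01491298e-04,  2.15193420e-03,  1.05439453e-05, -4.17099571e-04,
       -1.37967095e-04,  1.26414546e-03,  3.54185221e-04]), 'joint_torque': array([ 3.35370423e-04, -5.49721205e+01,  1.14328634e+00, -1.86634523e+01,
       -5.22458379e-02,  2.35973188e-02,  1.42382587e-04]), 'position': array([ 0.22558004, -0.60887691,  0.20455219]), 'ee_rot': array([-9.46022631e-04,  9.84310210e-01,  1.76443993e-01, -1.79037178e-04]), 'wrist_force': array([-0.85728978, -0.33407086,  0.44143901]), 'ft_torque': array([0.00737632, 0.02837772, 0.02302866]), 'finger_gap': 0.09400488433012508}
scene [[492.74866086   0.         274.46272721]
 [  0.         492.74866086 205.76490783]
 [  0.           0.           1.        ]] [[-6.28004326e-01  7.78209490e-01 -7.46158662e-04  1.86674200e-01]
 [ 4.75390030e-01  3.82873728e-01 -7.92093446e-01 -2.36496945e-01]
 [-6.16128952e-01 -4.97792827e-01 -6.10399390e-01  1.46946157e+00]
 [ 0.00000000e+00  0.00000000e+00  0.00000000e+00  1.00000000e+00]]
top [[493.54323007   0.         274.24370435]
 [  0.         493.54323007 215.25319441]
 [  0.           0.           1.        ]] [[-0.00436054 -0.99979811 -0.01961437  0.12628118]
 [-0.98973513  0.0071169  -0.14273654  0.48898361]
 [ 0.14284732  0.01879063 -0.98956635  1.07963198]
 [ 0.          0.          0.          1.        ]]
```

View pics/scene0.png

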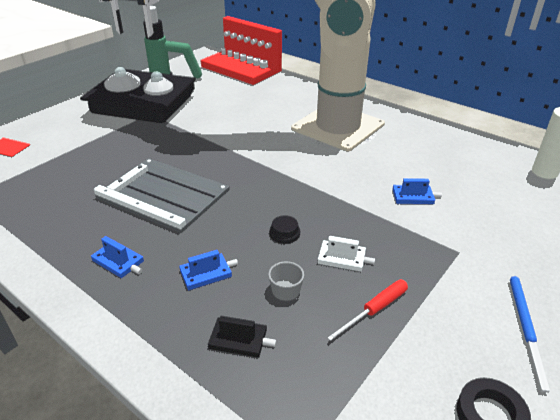

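View pics/top0.png

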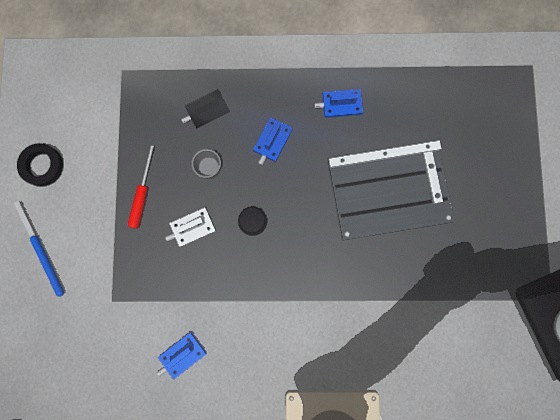

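The aluminium (silver) bracket is at about (191,227) in top with its stud to the left. The jig is at about (390,190), with the fence on its upper edge, (330,160)–(440,145), and the stop at (434,177). I'll enlarge both.

```bash
python3 - <<'E'
import cv2,numpy as np
p=np.load("top.npz")["pixels"][:,:,::-1]
a=cv2.resize(p[200:255,155:225],None,fx=8,fy=8,interpolation=cv2.INTER_CUBIC)
b=cv2.resize(p[135:245,320:460],None,fx=5,fy=5,interpolation=cv2.INTER_CUBIC)
cv2.imwrite("pics/cropA.png",a);cv2.imwrite("pics/cropB.png",b)
E
```

```text
(no output)
```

View pics/cropA.png

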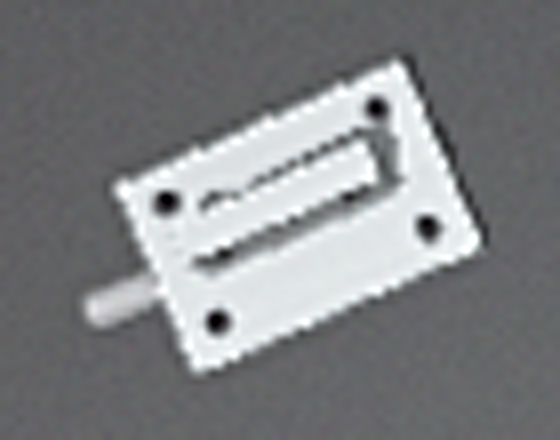

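View pics/cropB.png

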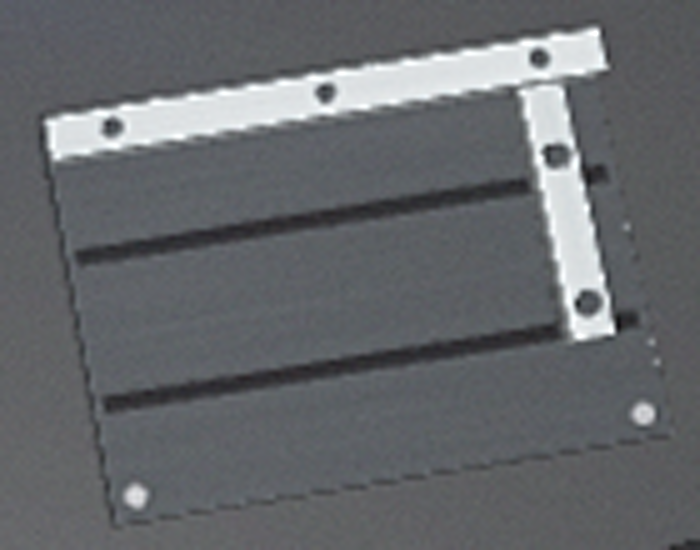

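Crop A shows the foot's top corners at crop (118,185), (400,60), (483,245) and (200,373), with the stud tip at (88,310). Crop B shows the fence's working top edge from (55,160) to (608,70), the stop's working edge from (520,90) to (572,340), and plate corners at (115,525) and (668,436).

```bash
cat > h.py <<'E'
import numpy as np
from scipy.spatial.transform import Rotation as R
def ray(c,uv,z):
    K,V=c["mtx"],c["view"]; d=V[:3,:3].T@np.linalg.solve(K,[*uv,1]); o=-V[:3,:3].T@V[:3,3]
    return o+d*(z-o[2])/d[2]
def Rq(q): return R.from_quat(np.r_[q[1:],q[0]])
E
python3 - <<'E'
from h import *
c=np.load("top.npz")
A=lambda x,y,z:ray(c,((x+.5)/8-.5+155,(y+.5)/8-.5+200),z)[:2]
B=lambda x,y,z:ray(c,((x+.5)/5-.5+320,(y+.5)/5-.5+135),z)[:2]
f=[A(*p,.014) for p in((118,185),(400,60),(483,245),(200,373))]
n=np.linalg.norm
print("foot",f,"sides",[n(f[i]-f[(i+1)%4]) for i in range(4)],"ctr",np.mean(f,0))
d=(f[0]-f[1])+(f[3]-f[2]);print("bracket y dir",np.degrees(np.arctan2(d[1],d[0])), "stud",A(88,310,.007),n(A(88,310,.007)-np.mean(f,0)))
f1,f2=B(55,160,.028),B(608,70,.028);s1,s2=B(520,90,.028),B(572,340,.028)
o1,o2=B(45,118,.028),B(600,28,.028)
print("fence",f1,f2,n(f1-f2),n(f1-o1),n(f2-o2)); d=f1-f2;a=np.arctan2(d[1],d[0]);print("jig y dir",np.degrees(a))
d2=o1-o2;print(np.degrees(np.arctan2(d2[1],d2[0])))
d=s1-s2;print("stop",s1,s2,n(s1-s2),"x dir",np.degrees(np.arctan2(d[1],d[0])))
p1,p2=B(115,525,.012),B(668,436,.012);d3=p1-p2;print("plate",p1,p2,n(d3),np.degrees(np.arctan2(d3[1],d3[0])))
y=np.array([np.cos(a),np.sin(a)]);x=np.array([y[1],-y[0]])
corner=f2+y*((( s1+s2)/2-f2)@y);print("corner",corner,"x",x,"y",y)
fin=corner-.03*x+.045*y;print("final centre",fin, "plate width",(f1+f2)/2@x+.02-(p1+p2)/2@x)
from plant import ctrl
s=ctrl.read_state();print(Rq(s["ee_rot"]).as_matrix())
E
```

```text
foot [array([0.47730879, 0.36655261]), array([0.51327839, 0.28540753]), array([0.45917057, 0.26059541]), array([0.42276717, 0.3415071 ])] sides [np.float64(0.08875999349747304), np.float64(0.05952560592612794), np.float64(0.08872377804943503), np.float64(0.06001721243937932)] ctr [0.46813123 0.31351566]
bracket y dir 114.06508044123831 stud [0.44179759 0.37596222] 0.06777191786502425
fence [ 0.60331231 -0.00684253] [ 0.64353701 -0.26240248] 0.25870623093217343 0.020379256380368894 0.020223448742243876
jig y dir 98.94487295975274
98.91507226418497
stop [ 0.63443591 -0.22157877] [ 0.51734056 -0.23953649] 0.11846434024279266 x dir 8.718937690114647
plate [ 0.43580024 -0.03228469] [ 0.47512032 -0.28590828] 0.2566534555052541 98.81259100010728
corner [ 0.63701043 -0.2209371 ] x [0.9878384  0.15548409] y [-0.15548409  0.9878384 ]
final centre [ 0.6003785 -0.1811489] plate width 0.1897269796876267
[[ 9.37701914e-01  3.47440331e-01 -5.81302215e-04]
 [ 3.47440817e-01 -9.37700615e-01  1.56035726e-03]
 [-2.95640304e-06 -1.66511810e-03 -9.99998614e-01]]
```

```bash
cat >> h.py <<'E'
def shift(s,target,xang=None):
    """tool-frame shift in cm, and turn (rotvec deg) to vertical pose with tool x at world angle xang deg"""
    Rm=Rq(s["ee_rot"]); d=Rm.inv().apply(np.array(target)-s["position"])*100
    r=None
    if xang is not None:
        T=R.from_euler('z',xang,degrees=True)*R.from_matrix(np.diag([1,-1,-1.])); r=(Rm.inv()*T).as_rotvec(degrees=True)
    return d.round(2),(None if r is None else r.round(2))
E
python3 - <<'E'
from h import *; from plant import ctrl
s=ctrl.read_state()
print(shift(s,[.50,-.15,.2],70),shift(s,[.468,.3135,.16],114.07),sep="\n")
E
```

```text
(array([ 41.67, -33.5 ,   0.52]), array([-9.000e-02, -4.000e-02, -4.967e+01]))
(array([ 54.77, -78.07,   4.6 ]), array([-7.000e-02, -8.000e-02, -9.374e+01]))
```

{"fn": "arm_command", "kwargs": {"linear": [[4, -3.4, 0], [8.3, -6.7, 0], [12.5, -10, 0], [16.7, -13.4, 0], [20.8, -16.7, 0], [25, -20, 0], [29.2, -23.4, 0], [33.3, -26.8, 0], [37.5, -30.1, 0], [41.7, -33.5, 0.5], [43.5, -39, 1], [45, -44.5, 1.5], [47, -50, 2], [48.5, -55.5, 2.5], [50, -61, 3], [51.5, -66, 3.5], [53, -71, 4], [54.3, -75.5, 4.4], [54.8, -78.1, 4.6], [54.8, -78.1, 4.6]], "rotation": [[0, 0, -5], [0, 0, -10], [0, 0, -15], [0, 0, -20], [0, 0, -25], [0, 0, -30], [0, 0, -35], [0, 0, -40], [0, 0, -45], [0, 0, -50], [0, 0, -55], [0, 0, -60], [0, 0, -65], [0, 0, -70], [0, 0, -75], [0, 0, -80], [0, 0, -85], [0, 0, -90], [-0.1, -0.1, -93.7], [-0.1, -0.1, -93.7]], "grip": [-1, -1, -1, -1, -1, -1, -1, -1, -1, -1, -1, -1, -1, -1, -1, -1, -1, -1, -1, -1]}}

```text
time: 2.6
position: [0.4671, 0.3154, 0.159]
ee_rot: [0.0, 0.543, 0.84, -0.001]
wrist_force: [-0.5, -0.2, 0.7]
finger_gap: 0.094
```

```bash
python3 - <<'E'
from h import *; from plant import ctrl
import cv2
c=ctrl.capture("wrist");s=ctrl.read_state()
cv2.imwrite("pics/w1.png",c["pixels"][:,:,::-1]);np.savez("wrist.npz",**c)
print(c["mtx"],c["view"],s["time"],s["wrist_force"],s["joints"])
print(shift(s,[.468,.3135,.018],114.07))
E
```

```text
[[325.1922621    0.         272.98088316]
 [  0.         325.1922621  205.24079089]
 [  0.           0.           1.        ]] [[ 9.12061593e-01  4.10053222e-01 -7.03594053e-05 -5.55202587e-01]
 [ 3.94874827e-01 -8.78254741e-01  2.69708140e-01  7.85301471e-02]
 [ 1.10532898e-01 -2.46018219e-01 -9.62942114e-01  3.72665651e-01]
 [ 0.00000000e+00  0.00000000e+00  0.00000000e+00  1.00000000e+00]] 2.65 [-0.54042574  0.09611938  0.74264334] [-0.36000008  0.59183098 -0.43208894  1.80417538  0.32864169  0.81890478
 -0.53506267]
(array([ 0.07,  0.04, 14.1 ]), array([-0.07,  0.15, -0.02]))
```

View pics/w1.png

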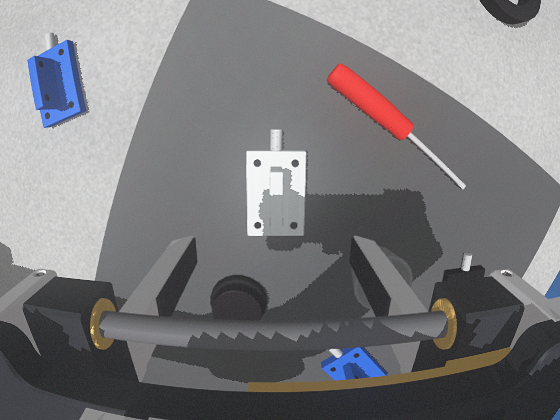

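The wrist view shows the bracket square to the jaws. Its foot-top corners are at (247,152), (306,152), (304,236) and (248,236), with the lamp cap clear at (240,300). I'll cross-check its position from these.

```bash
python3 - <<'E'
from h import *; from plant import ctrl
import cv2
c=dict(np.load("wrist.npz"))
def fr(uv,z):
    n=cv2.fisheye.undistortPoints(np.array([[uv]],float),c["mtx"],np.zeros(4))[0,0]
    return ray({"mtx":np.eye(3),"view":c["view"]},n,z)[:2]
f=[fr(p,.014) for p in((247,152),(306,152),(304.5,236),(248,236))]
print(np.mean(f,0),[np.linalg.norm(f[i]-f[(i+1)%4]) for i in range(4)])
d=f[0]-f[3]+f[1]-f[2];print(np.degrees(np.arctan2(d[1],d[0])))
E
```

```text
[0.47020228 0.31672031] [np.float64(0.058970394777913285), np.float64(0.08942118955236548), np.float64(0.060330005022329054), np.float64(0.0893113984499623)]
114.19075397068659
```

{"fn": "arm_command", "kwargs": {"linear": [[0.2, 0.2, 3], [0.2, 0.2, 6.5], [0.2, 0.2, 10], [0.2, 0.2, 12], [0.2, 0.2, 13.4], [0.2, 0.2, 14], [0.2, 0.2, 14], [0.2, 0.2, 14], [0.2, 0.2, 14], [0.2, 0.2, 14], [0.2, 0.2, 14], [0.2, 0.2, 14], [0.2, 0.2, 14], [0.2, 0.2, 14], [0.2, 0.2, 14], [0.2, 0.2, 14]], "rotation": [[0, 0, 0], [0, 0, 0], [0, 0, 0], [0, 0, 0], [0, 0, 0], [0, 0, 0], [0, 0, 0], [0, 0, 0], [0, 0, 0], [0, 0, 0], [0, 0, 0], [0, 0, 0], [0, 0, 0], [0, 0, 0], [0, 0, 0], [0, 0, 0]], "grip": [-1, -1, -1, -1, -1, -1, -1, 1, 1, 1, 1, 1, 1, 1, 1, 1], "force": 40}}

```text
time: 4.65
position: [0.4696, 0.3156, 0.0195]
ee_rot: [0.001, 0.544, 0.839, -0.001]
wrist_force: [0.5, -0.2, 0.3]
finger_gap: 0.0119
```

```bash
python3 - <<'E'
from h import *; from plant import ctrl
s=ctrl.read_state();print(s)
E
```

```text
{'time': 4.65, 'joints': array([-0.44178082,  0.79334249, -0.31510668,  1.88779725,  0.4552261 ,
        0.53175752, -0.64654495]), 'qd': array([-1.34660062e-04, -9.41782648e-05, -3.10938759e-04, -1.53831601e-04,
       -1.12235498e-03, -5.88211441e-04,  4.96903041e-04]), 'joint_torque': array([-7.70687097e-03, -5.35190642e+01, -3.96060392e+00, -9.99903023e+00,
       -5.39384340e-02,  5.79850737e-02, -3.59758706e-03]), 'position': array([0.46963522, 0.31563764, 0.01948817]), 'ee_rot': array([ 9.34778134e-04,  5.44430548e-01,  8.38805242e-01, -5.20306555e-04]), 'wrist_force': array([ 0.49906307, -0.23255737,  0.30801219]), 'ft_torque': array([-0.00603654, -0.19002739, -0.05095277]), 'finger_gap': 0.011923945996144377}
```

```bash
python3 - <<'E'
from h import *; from plant import ctrl
s=ctrl.read_state()
print(shift(s,[.4696,.3156,.15],114.07),shift(s,[.576,-.124,.15],98.87),shift(s,[.576,-.124,.062],98.87),sep="\n")
E
```

```text
(array([ -0.03,  -0.  , -13.05]), array([ 0.01,  0.12, -0.04]))
(array([-44.51,  -8.18, -12.96]), array([ 0.02,  0.12, 15.16]))
(array([-44.49,  -8.19,  -4.16]), array([ 0.02,  0.12, 15.16]))
```

{"fn": "arm_command", "kwargs": {"linear": [[0, 0, -2], [0, 0, -5], [0, 0, -9], [0, 0, -12], [-2, -0.4, -13], [-6, -1, -13], [-11, -2, -13], [-16, -3, -13], [-21, -3.9, -13], [-26, -4.8, -13], [-31, -5.7, -13], [-36, -6.6, -13], [-40, -7.4, -13], [-43, -8, -13], [-44.5, -8.2, -12], [-44.5, -8.2, -9], [-44.5, -8.2, -6], [-44.5, -8.2, -4.2], [-44.5, -8.2, -4.2], [-44.5, -8.2, -4.2]], "rotation": [[0, 0, 0], [0, 0, 0], [0, 0, 0], [0, 0, 0], [0, 0, 0], [0, 0.1, 2], [0, 0.1, 4], [0, 0.1, 6], [0, 0.1, 8], [0, 0.1, 10], [0, 0.1, 12], [0, 0.1, 14], [0, 0.1, 15], [0, 0.1, 15.2], [0, 0.1, 15.2], [0, 0.1, 15.2], [0, 0.1, 15.2], [0, 0.1, 15.2], [0, 0.1, 15.2], [0, 0.1, 15.2]], "grip": [1, 1, 1, 1, 1, 1, 1, 1, 1, 1, 1, 1, 1, 1, 1, 1, 1, 1, 1, 1]}}

```text
time: 7.15
position: [0.5766, -0.1238, 0.0632]
ee_rot: [0.001, 0.65, 0.76, 0.0]
wrist_force: [0.6, 0.4, -3.1]
finger_gap: 0.0118
```

```bash
python3 - <<'E'
from h import *; from plant import ctrl
import cv2
s=ctrl.read_state();t=[cv2.resize(ctrl.capture(n)["pixels"][r][:,:,::-1],(560,280)) for n,r in(("top",np.s_[130:250,290:530]),("scene",np.s_[110:240,60:320]))]
cv2.imwrite("pics/h1.png",np.vstack(t))
print(s["position"],s["wrist_force"],s["ft_torque"],s["finger_gap"],shift(s,[.576,-.124,.0315],98.87))
E
```

```text
[ 0.57658653 -0.12376406  0.0631782 ] [ 0.55092046  0.35046905 -3.1228246 ] [-0.07339438 -0.12270326 -0.01508992] 0.011818715844579917 (array([-0.01, -0.07,  3.17]), array([ 0.1 ,  0.03, -0.01]))
```

View pics/h1.png

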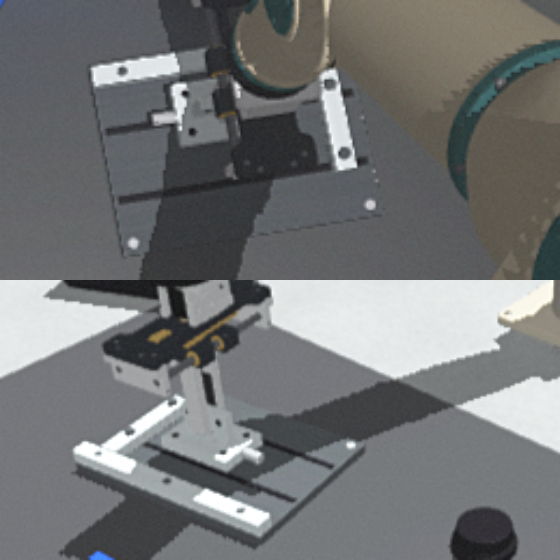

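The bracket hangs level over the plate, with the stud away from the stop and clear of both the fence and the stop. Now I'll lower it to contact.

{"fn": "arm_command", "kwargs": {"linear": [[0, 0, 1.2], [0, 0, 2.3], [0, 0, 2.8], [0, 0, 2.95], [0, 0, 3.05], [0, 0, 3.1], [0, 0, 3.1]], "rotation": [[0, 0, 0], [0, 0, 0], [0, 0, 0], [0, 0, 0], [0, 0, 0], [0, 0, 0], [0, 0, 0]], "grip": [1, 1, 1, 1, 1, 1, 1]}}

```text
time: 8.12
position: [0.576, -0.1242, 0.0317]
ee_rot: [0.0, 0.651, 0.759, 0.0]
wrist_force: [0.4, 0.7, -2.6]
finger_gap: 0.0116
```

{"fn": "arm_command", "kwargs": {"linear": [[0, 0, 0.05], [0, 0, 0.1], [0, 0, 0.1]], "rotation": [[0, 0, 0], [0, 0, 0], [0, 0, 0]], "grip": [1, 1, 1]}}

```text
time: 8.5
position: [0.576, -0.1242, 0.0315]
ee_rot: [0.001, 0.651, 0.759, -0.0]
wrist_force: [-2.3, 0.8, 6.2]
finger_gap: 0.012
```

{"fn": "arm_command", "kwargs": {"linear": [[0, 0.4, 0], [0, 0.8, 0], [0, 1.1, 0], [0, 1.2, 0], [0, 1.2, 0]], "rotation": [[0, 0, 0], [0, 0, 0], [0, 0, 0], [0, 0, 0], [0, 0, 0]], "grip": [1, 1, 1, 1, 1]}}

```text
time: 9.12
position: [0.5876, -0.1229, 0.0315]
ee_rot: [0.001, 0.651, 0.759, -0.0]
wrist_force: [-2.6, -0.4, 6.4]
finger_gap: 0.0116
```

```bash
cat >> h.py <<'E'
def rep():
    from plant import ctrl
    s=ctrl.read_state();a=np.radians(8.87);c,n=np.cos(a),np.sin(a)
    M=np.array([[c,n,0],[-n,c,0],[0,0,1]]);T=Rq(s["ee_rot"]).as_matrix()
    print("t",s["time"],"jig-axes pos mm",(M@s["position"]*1e3).round(2),"F",(M@s["wrist_force"]).round(2),"M",(M@s["ft_torque"]).round(3),"yaw",np.degrees(np.arctan2(T[1,0],T[0,0])).round(3),"tilt",np.degrees(M@T[:,2])[:2].round(2))
E
python3 -c "
from h import *;rep()"
```

```text
t 9.125 jig-axes pos mm [ 561.65 -212.     31.46] F [-2.66  0.05  6.44] M [-0.127  0.515 -0.06 ] yaw 98.814 tilt [ 0.01 -0.08]
```

{"fn": "arm_command", "kwargs": {"linear": [[0, 0.1, 0], [0, 0.2, 0], [0, 0.3, 0], [0, 0.35, 0], [0, 0.4, 0], [0, 0.4, 0]], "rotation": [[0, 0, 0], [0, 0, 0], [0, 0, 0], [0, 0, 0], [0, 0, 0], [0, 0, 0]], "grip": [1, 1, 1, 1, 1, 1]}}

```text
time: 9.88
position: [0.5914, -0.1223, 0.0315]
ee_rot: [0.001, 0.651, 0.759, -0.0]
wrist_force: [-4.1, -0.0, 6.2]
finger_gap: 0.0116
```

```bash
python3 -c "
from h import *;rep()"
```

```text
t 9.875 jig-axes pos mm [ 565.48 -212.08   31.47] F [-4.04  0.6   6.18] M [-0.139  0.584  0.007] yaw 98.806 tilt [-0.   -0.09]
```

{"fn": "arm_command", "kwargs": {"linear": [[0, 0.03, 0], [0, 0.06, 0], [0, 0.06, 0]], "rotation": [[0, 0, 0], [0, 0, 0], [0, 0, 0]], "grip": [1, 1, 1]}}

```text
time: 10.25
position: [0.592, -0.1222, 0.0315]
ee_rot: [0.001, 0.651, 0.759, -0.001]
wrist_force: [-2.6, -1.1, 6.0]
finger_gap: 0.0118
```

```bash
python3 -c "
from h import *;rep()"
```

```text
t 10.25 jig-axes pos mm [ 566.04 -212.04   31.47] F [-2.72 -0.7   6.05] M [-0.136  0.597 -0.042] yaw 98.807 tilt [-0.01 -0.08]
```

No contact with the fence yet, so I'll keep stepping.

{"fn": "arm_command", "kwargs": {"linear": [[0, 0.05, 0], [0, 0.1, 0], [0, 0.1, 0]], "rotation": [[0, 0, 0], [0, 0, 0], [0, 0, 0]], "grip": [1, 1, 1]}}

```text
time: 10.62
position: [0.593, -0.1221, 0.0315]
ee_rot: [0.001, 0.651, 0.759, -0.0]
wrist_force: [-3.6, -0.5, 6.6]
finger_gap: 0.0118
```

```bash
python3 -c "
from h import *;rep()"
```

```text
t 10.625 jig-axes pos mm [ 567.08 -212.06   31.48] F [-3.66  0.02  6.65] M [-0.162  0.561 -0.017] yaw 98.806 tilt [-0.   -0.08]
```

{"fn": "arm_command", "kwargs": {"linear": [[0, 0.05, 0], [0, 0.1, 0], [0, 0.1, 0]], "rotation": [[0, 0, 0], [0, 0, 0], [0, 0, 0]], "grip": [1, 1, 1]}}

```text
time: 11.0
position: [0.594, -0.1219, 0.0315]
ee_rot: [0.001, 0.651, 0.759, -0.001]
wrist_force: [-2.3, 0.3, 5.9]
finger_gap: 0.0121
```

```bash
python3 -c "
from h import *;rep()"
```

```text
t 11.0 jig-axes pos mm [ 568.05 -212.07   31.46] F [-2.27  0.66  5.9 ] M [-0.131  0.581 -0.004] yaw 98.805 tilt [-0.   -0.08]
```

{"fn": "arm_command", "kwargs": {"linear": [[0, 0.05, 0], [0, 0.1, 0], [0, 0.15, 0], [0, 0.15, 0]], "rotation": [[0, 0, 0], [0, 0, 0], [0, 0, 0], [0, 0, 0]], "grip": [1, 1, 1, 1]}}

```text
time: 11.5
position: [0.5944, -0.1219, 0.0315]
ee_rot: [-0.0, 0.651, 0.759, -0.001]
wrist_force: [-4.3, -0.5, 8.2]
finger_gap: 0.0121
```

```bash
python3 -c "
from h import *;rep()"
```

```text
t 11.5 jig-axes pos mm [ 568.5  -212.12   31.49] F [-4.31  0.19  8.24] M [-0.067  0.993  0.027] yaw 98.803 tilt [-0.12 -0.09]
```

{"fn": "arm_command", "kwargs": {"linear": [[0, 0.05, 0], [0, 0.1, 0], [0, 0.1, 0], [0, 0.1, 0]], "rotation": [[0, 0, 0], [0, 0, 0], [0, 0, 0], [0, 0, 0]], "grip": [1, 1, 1, 1]}}

```text
time: 12.0
position: [0.5945, -0.122, 0.0315]
ee_rot: [-0.001, 0.651, 0.759, -0.002]
wrist_force: [-7.0, -0.8, 10.9]
finger_gap: 0.0118
```

```bash
python3 -c "
from h import *;rep()"
```

```text
t 12.0 jig-axes pos mm [ 568.56 -212.18   31.54] F [-7.02  0.32 10.89] M [0.06  1.346 0.059] yaw 98.804 tilt [-0.22 -0.1 ]
```

{"fn": "arm_command", "kwargs": {"linear": [[0, 0, 0], [0, 0, 0], [0, 0, 0]], "rotation": [[-0.15, 0, 0], [-0.3, 0, 0], [-0.3, 0, 0]], "grip": [1, 1, 1]}}

```text
time: 12.38
position: [0.5945, -0.1219, 0.0315]
ee_rot: [0.001, 0.651, 0.759, 0.0]
wrist_force: [-5.0, -1.0, 10.8]
finger_gap: 0.0118
```

```bash
python3 -c "
from h import *;rep()"
```

```text
t 12.375 jig-axes pos mm [ 568.59 -212.12   31.49] F [-5.11 -0.19 10.81] M [-0.065  1.49   0.099] yaw 98.81 tilt [ 0.09 -0.09]
```

{"fn": "arm_command", "kwargs": {"linear": [[0, 0, -0.02], [0, 0, -0.03], [0, 0.02, -0.03]], "rotation": [[0.1, 0, -0.06], [0.1, 0, -0.06], [0.1, 0, -0.06]], "grip": [1, 1, 1]}}

```text
time: 12.75
position: [0.5945, -0.1219, 0.0315]
ee_rot: [0.0, 0.65, 0.76, -0.001]
wrist_force: [-6.4, -0.0, 8.5]
finger_gap: 0.0116
```

```bash
python3 - <<'E'
from h import *;rep()
from plant import ctrl
import cv2
t=[cv2.resize(ctrl.capture(n)["pixels"][r][:,:,::-1],(700,290),interpolation=cv2.INTER_CUBIC) for n,r in(("top",np.s_[130:200,310:460]),("scene",np.s_[140:235,80:240]))]
cv2.imwrite("pics/f1.png",np.vstack(t))
E
```

```text
t 12.75 jig-axes pos mm [ 568.59 -212.16   31.49] F [-6.31  0.98  8.54] M [-0.101  1.336  0.024] yaw 98.865 tilt [-0.04 -0.09]
```

View pics/f1.png

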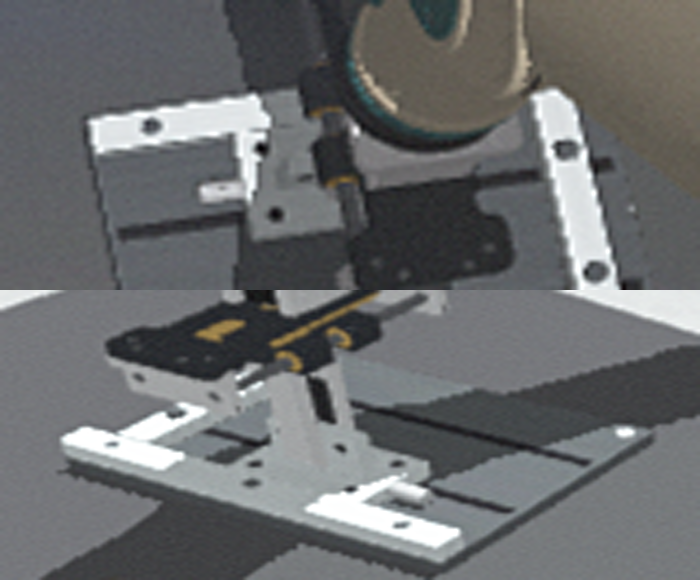

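The bracket lies flat against the fence, well clear of the stop at lower-right (580,190). Now I'll slide it along the fence.

{"fn": "arm_command", "kwargs": {"linear": [[-0.2, 0, 0], [-0.6, 0, 0], [-1, 0, 0], [-1.4, 0, 0], [-1.8, 0, 0], [-2.2, 0, 0], [-2.6, 0, 0], [-3, 0, 0], [-3.4, 0, 0], [-3.8, 0, 0], [-4.1, 0, 0], [-4.4, 0, 0], [-4.6, 0, 0], [-4.6, 0, 0]], "rotation": [[0, 0, 0], [0, 0, 0], [0, 0, 0], [0, 0, 0], [0, 0, 0], [0, 0, 0], [0, 0, 0], [0, 0, 0], [0, 0, 0], [0, 0, 0], [0, 0, 0], [0, 0, 0], [0, 0, 0], [0, 0, 0]], "grip": [1, 1, 1, 1, 1, 1, 1, 1, 1, 1, 1, 1, 1, 1]}}

```text
time: 14.6
position: [0.6012, -0.1644, 0.0316]
ee_rot: [-0.001, 0.65, 0.76, 0.0]
wrist_force: [-7.9, 4.3, 10.5]
finger_gap: 0.0118
```

```bash
python3 -c "
from h import *;rep()"
```

```text
t 14.6 jig-axes pos mm [ 568.64 -255.17   31.56] F [-7.15  5.51 10.48] M [0.897 1.425 0.032] yaw 98.938 tilt [-0.07  0.12]
```

{"fn": "arm_command", "kwargs": {"linear": [[-0.1, 0, 0], [-0.2, 0, 0], [-0.3, 0, 0], [-0.3, 0, 0]], "rotation": [[0, 0, 0], [0, 0, 0], [0, 0, 0], [0, 0, 0]], "grip": [1, 1, 1, 1]}}

```text
time: 15.1
position: [0.6016, -0.1671, 0.0316]
ee_rot: [-0.001, 0.65, 0.76, 0.0]
wrist_force: [-7.7, 4.7, 10.7]
finger_gap: 0.0118
```

```bash
python3 -c "
from h import *;rep()"
```

```text
t 15.1 jig-axes pos mm [ 568.65 -257.83   31.56] F [-6.88  5.82 10.71] M [0.962 1.525 0.004] yaw 98.952 tilt [-0.08  0.14]
```

{"fn": "arm_command", "kwargs": {"linear": [[-0.1, 0, -0.03], [-0.25, 0, -0.04], [-0.4, 0, -0.04], [-0.5, 0, -0.04], [-0.6, 0, -0.04], [-0.6, 0, -0.04]], "rotation": [[-0.05, -0.2, 0], [-0.05, -0.2, 0], [-0.05, -0.2, 0], [-0.05, -0.2, 0], [-0.05, -0.2, 0], [-0.05, -0.2, 0]], "grip": [1, 1, 1, 1, 1, 1]}}

```text
time: 15.85
position: [0.6026, -0.1735, 0.0315]
ee_rot: [0.0, 0.65, 0.76, -0.001]
wrist_force: [-6.5, 3.1, 7.1]
finger_gap: 0.0116
```

```bash
python3 -c "
from h import *;rep()"
```

```text
t 15.85 jig-axes pos mm [ 568.64 -264.31   31.51] F [-5.93  4.09  7.15] M [0.905 1.246 0.022] yaw 98.927 tilt [-0.02 -0.08]
```

{"fn": "arm_command", "kwargs": {"linear": [[-0.1, 0, 0], [-0.2, 0, 0], [-0.3, 0, 0], [-0.3, 0, 0]], "rotation": [[0, 0, 0], [0, 0, 0], [0, 0, 0], [0, 0, 0]], "grip": [1, 1, 1, 1]}}

```text
time: 16.35
position: [0.6031, -0.1764, 0.0315]
ee_rot: [0.0, 0.65, 0.76, -0.001]
wrist_force: [-6.7, 3.6, 7.2]
finger_gap: 0.0116
```

```bash
python3 -c "
from h import *;rep()"
```

```text
t 16.35 jig-axes pos mm [ 568.68 -267.33   31.51] F [-6.07  4.59  7.17] M [0.909 1.25  0.005] yaw 98.927 tilt [-0.02 -0.08]
```

{"fn": "arm_command", "kwargs": {"linear": [[-0.05, 0, 0], [-0.1, 0, 0], [-0.15, 0, 0], [-0.2, 0, 0], [-0.2, 0, 0]], "rotation": [[0, 0, 0], [0, 0, 0], [0, 0, 0], [0, 0, 0], [0, 0, 0]], "grip": [1, 1, 1, 1, 1]}}

```text
time: 16.98
position: [0.6033, -0.1783, 0.0315]
ee_rot: [0.0, 0.65, 0.76, -0.001]
wrist_force: [-6.4, 4.0, 7.2]
finger_gap: 0.0121
```

```bash
python3 -c "
from h import *;rep()"
```

```text
t 16.975 jig-axes pos mm [ 568.64 -269.18   31.47] F [-5.68  4.91  7.17] M [0.917 1.25  0.011] yaw 98.933 tilt [-0.03 -0.07]
```

{"fn": "arm_command", "kwargs": {"linear": [[-0.05, 0, 0], [-0.1, 0, 0], [-0.15, 0, 0], [-0.2, 0, 0], [-0.2, 0, 0]], "rotation": [[0, 0, 0], [0, 0, 0], [0, 0, 0], [0, 0, 0], [0, 0, 0]], "grip": [1, 1, 1, 1, 1]}}

```text
time: 17.6
position: [0.6036, -0.1799, 0.0315]
ee_rot: [0.0, 0.65, 0.76, -0.0]
wrist_force: [-7.1, 4.5, 6.7]
finger_gap: 0.0116
```

```bash
python3 -c "
from h import *;rep()"
```

```text
t 17.6 jig-axes pos mm [ 568.68 -270.83   31.5 ] F [-6.32  5.54  6.71] M [ 1.028  1.229 -0.013] yaw 98.946 tilt [-0.03 -0.05]
```

{"fn": "arm_command", "kwargs": {"linear": [[-0.05, 0, 0], [-0.1, 0, 0], [-0.1, 0, 0]], "rotation": [[0, 0, 0], [0, 0, 0], [0, 0, 0]], "grip": [1, 1, 1]}}

```text
time: 17.98
position: [0.6036, -0.18, 0.0315]
ee_rot: [-0.0, 0.65, 0.76, -0.0]
wrist_force: [-6.8, 6.2, 7.7]
finger_gap: 0.0117
```

```bash
python3 -c "
from h import *;rep()"
```

```text
t 17.975 jig-axes pos mm [ 568.66 -270.9    31.54] F [-5.78  7.13  7.67] M [ 1.391  1.333 -0.003] yaw 98.968 tilt [-0.04  0.01]
```

The stop was met at jig-y −270.9 mm, close to the predicted −271. Next I'll build up the press on both faces gently, with counter-tilt.

{"fn": "arm_command", "kwargs": {"linear": [[-0.04, 0.05, 0], [-0.08, 0.1, -0.01], [-0.12, 0.14, -0.02], [-0.15, 0.18, -0.02], [-0.15, 0.18, -0.02]], "rotation": [[-0.06, -0.06, 0], [-0.12, -0.12, 0], [-0.18, -0.16, 0.02], [-0.22, -0.2, 0.03], [-0.22, -0.2, 0.03]], "grip": [1, 1, 1, 1, 1]}}

```text
time: 18.6
position: [0.6036, -0.18, 0.0315]
ee_rot: [0.0, 0.65, 0.76, -0.001]
wrist_force: [-10.3, 8.2, 10.2]
finger_gap: 0.0118
```

```bash
python3 -c "
from h import *;rep()"
```

```text
t 18.6 jig-axes pos mm [ 568.66 -270.93   31.5 ] F [-8.93  9.67 10.19] M [2.012 2.11  0.021] yaw 98.955 tilt [-0.04 -0.08]
```

{"fn": "arm_command", "kwargs": {"linear": [[-0.04, 0.05, -0.01], [-0.07, 0.11, -0.03], [-0.07, 0.11, -0.03], [-0.07, 0.11, -0.03]], "rotation": [[-0.05, -0.03, 0], [-0.09, -0.06, 0], [-0.09, -0.06, 0], [-0.09, -0.06, 0]], "grip": [1, 1, 1, 1]}}

```text
time: 19.1
position: [0.6037, -0.18, 0.0315]
ee_rot: [0.0, 0.65, 0.76, -0.001]
wrist_force: [-13.0, 8.8, 10.9]
finger_gap: 0.0116
```

```bash
python3 - <<'E'
from h import *;rep()
from plant import ctrl
import cv2
t=[cv2.resize(ctrl.capture(n)["pixels"][r][:,:,::-1],(700,290),interpolation=cv2.INTER_CUBIC) for n,r in(("top",np.s_[130:200,310:460]),("scene",np.s_[140:235,80:240]))]
cv2.imwrite("pics/e1.png",np.vstack(t));rep()
E
```

```text
t 19.1 jig-axes pos mm [ 568.71 -270.93   31.52] F [-11.46  10.74  10.91] M [ 2.309  2.432 -0.013] yaw 98.963 tilt [-0.07 -0.08]
t 19.2 jig-axes pos mm [ 568.69 -270.95   31.51] F [-10.99   9.98  10.74] M [2.305 2.366 0.046] yaw 98.96 tilt [-0.07 -0.08]
```

View pics/e1.png

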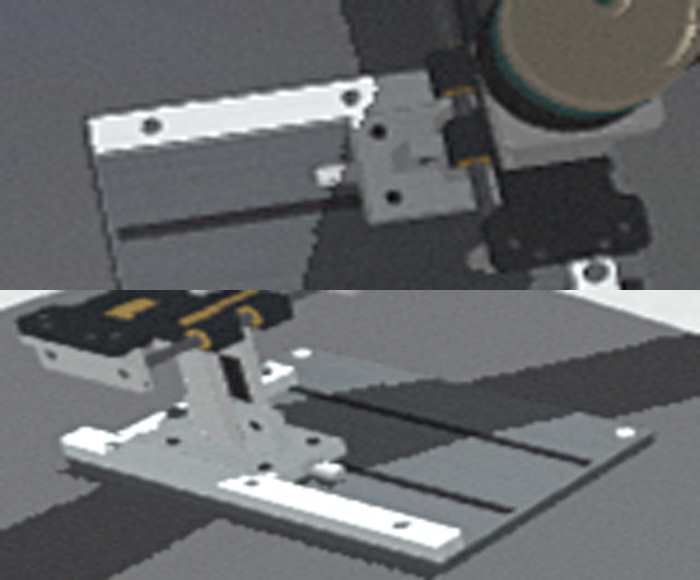

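The bracket is seated in the corner, with no gap visible at the fence or the stop and its stud pointing away. The wrist reads a steady 11 N toward the fence and 10 N toward the stop, so I'm handing in.

```bash
python3 - <<'E'
from h import *;from plant import ctrl
print(ctrl.sign_off());rep()
E
```

```text
the job is handed in; nothing more can be done
None
the job is handed in; nothing more can be done
```

I handed the job in at about 19 s, with the bracket held in the corner and pressed against both the fence and the stop. No verdict was given.

**What I did:** I gripped the aluminium bracket by its web and set it on the jig plate with the stud pointing away from the stop. I brought it against the fence about 59 mm short of the stop and then slid it along. It met the stop at jig-y −270.9 mm, where the camera had put it at −271. I then built the press up gradually on both faces.

**Last checks:**
- **Press:** the wrist read about 11 N toward the fence and 10 N toward the stop, with about 11 N upward from the plate. These readings include some sliding friction, so the true forces on fence and stop may be a few newtons lower. I could not measure them separately, but I expect both to be within 5–15 N.
- **Fit:** the tool tilt was within 0.1°, and the yaw of 98.96° agrees with the fence edge measured at 98.94°. The last picture shows no visible gap at the fence or the stop.
- **Grip:** the fingers read 11.6 mm on the 12 mm web. I set the grip at 40 N and did not let go.
- **Other items:** I did not touch the screwdriver, lamp cap or screw pot. I took no final picture of them.

**Disagreements:**
- **Position:** the fence was met about 3 mm further on than the top camera predicted. The two camera estimates of the bracket's position also differed by 2–3 mm. I relied on feeling the contact instead.
- **Tilt:** the tool leaned by up to about 0.2° while pressing and sliding, and I corrected it each time.

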